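# Key the sharpener's platter onto its drive pin

### The job

The abrasive platter of the sharpener is on its spindle but stands too high, because the notch in its rim is not over the drive pin. Turn it with a fingertip, either way round, until the notch is over the pin, then press it down until it is fully home, flat on the drive plate, and take the hand away. Only touch and push: do not lift the platter, and leave the lock knob on the machine and the other things on the bench where they are.

Things in the scene. Friction and masses are not known exactly. Their poses are not given: they have to be found in the camera images.
- sharpener: powered tool sharpener, fixed to the bench: a grey cast housing, 250 x 340 mm and 95 mm high, with the spindle at its centre; origin at the centre of its underside, x across it from the switch panel, y along it. A tool rest stands on the +y end of its deck, up to 140 mm above the bench and more than 115 mm from the spindle
- spindle_base (a point): point on the vertical spindle axis at the level of the drive plate's top face, 114 mm above the bench, where the platter's underside lies when fully home. Steel spindle 16 mm in diameter, its top 40 mm above this point. Spindle, drive plate and pin are locked and do not turn
- drive_pin (a point): tip of the drive pin: upright dome-headed steel pin, 12 mm in diameter, its axis 71 mm from the spindle axis, its tip 10 mm above the drive plate's top face. It stands in a bare metal lug, 26 mm wide, that sticks out from under the platter's rim to 96 mm from the axis and shows from above where the pin is
- platter_top (a point): centre of the platter's top face, on the spindle axis. Platter: flat aluminium disc, 150 mm in diameter, 10 mm thick, about 0.45 kg, with a grey abrasive face that a fingertip drags round well when pressed with 3 to 5 N; too wide to grasp. It stays level, can only turn about and slide along the spindle, and stays where it is left. Turning it takes about 0.04 N m
- platter_notch (a point): middle of the notch in the platter's rim, at the level of the platter's top face and 71 mm from the spindle axis. The notch is 17 mm wide, open at the rim, and reaches in to 62 mm from the axis. There is one notch; it passes over the pin with 2.5 mm to spare on either side
- platter_lift (a joint): height of the platter's underside above the drive plate (m): 0 is fully home; it starts at 0.0105 to 0.013, just clear of the pin. A rubber ring in the hub grips the spindle and carries its weight, so it stays where it is left: about 9 N of push anywhere on it moves it down, onto the pin or, with the notch over the pin, home
- platter_turn (a joint): angle of the platter (rad), growing anticlockwise seen from above: 0 (or any whole turn) when the notch is over the pin. It starts at 0.7 to 5.6 and turns freely without stops
- lock_knob: bystander: black five-lobed plastic knob, 44 mm across and 26 mm high, standing on the deck of the sharpener; origin at the centre of its underside. Leave it alone
- plane_iron: bystander: steel plane iron, 185 x 51 x 4 mm, lying on the bench; origin at the centre of its underside, x along its length. Leave it alone
- oil_bottle: bystander: amber glass oil bottle, 48 mm in diameter and 125 mm tall, standing on the bench; origin at the centre of its underside. Leave it alone
- honing_guide: bystander: small aluminium honing guide with a steel roller, about 65 x 90 x 36 mm, on the bench; origin at the centre of its underside. Leave it alone

How it is judged:
By the outcome, as a careful person would: the job done as asked, in the order asked, and still so for the second after the job is handed in, with the robot touching nothing.
It also fails if it takes over 58 s, if anything falls off the work surface, if the arm or the gripper's body presses on something with over 40 N, if the wrist force passes 120 N, or if a joint passes its speed limit or range.

### The arm

A 7-joint arm with a two-finger parallel gripper is mounted at the origin on the work surface. World frame = base frame: x ahead of the robot, y to its left, z up, the work surface at z = 0. Lengths are in m, angles in rad, forces in N, time in s.
With the tool pointing down it reaches from about 0.425 to 0.825 m from the base axis. Payload 3.6 kg.
Tool frame: the origin (TCP) lies where the fingers leave the gripper's body, on its centre line; the fingertips stand 73 mm ahead of it and the grasp point (between the pads) lies arm.hold_point_z ahead of it (arm.hold_point_z is the distance from the TCP to the grasp point, in m); y points along the fingers, z is the direction in which the jaws open and shut, and the axes are right-handed (so a half turn about y gives the same grasp; the last joint's range is limited). The gripper opens to 85 mm and grips with 20 to 120 N. Pads are 22 mm wide; open, the fingers measure 114 mm over their backs; the gripper's body (76 mm by 85 mm) begins 54 mm behind the grasp point. The pads swing forward as they close: fully open they stand 13 mm farther back than shut.
Start: joints at [1.097, 0.615, -0.013, 1.423, 0.008, 1.103, -0.04], TCP at [0.281, -0.586, 0.304] pointing down, gripper open.
Joint ranges: [-3.12, 3.12], [-0.3, 2.06], [-1.34, 1.32], [0.26, 2.42], [-1.36, 4.5], [0.01, 1.98], [-2.84, 2.84]. Speed limits (rad/s): [2.79, 2.79, 3.14, 3.14, 3.14, 3.14, 3.14].

### API

Orientations are given as a rotation vector (axis times angle).
In Python, from cell import status, imaging, arm gives the robot as it stands.
- The arm moves only by the tool move_arm, never from a script. Its argument "deltas" is text: rows parted by semicolons, each of 7 numbers parted by spaces: the shift along the world's x, y, z in m, then the turn, a rotation vector about the world's x, y, z in rad, then the opening, from 0 (shut) to 1 (fully open). A call has exactly 8 rows; each row shifts and turns the commanded pose from where the row before left it; what a row does not reach is not made up. A row lasts 1/10 s, in which the tool goes at most 50 mm and 8.59 degrees, less where a joint would pass 70% of its speed; a pose out of reach is approached as far as the arm can. A call with a gripper value outside its range is refused whole. The fingers move at their own pace and stop on an object; the grip force is fixed at half the most. Time passes only in rows, so rows that do not move let the fingers close, or fill a call up. It gives the time, the measured TCP pose, the force and the opening at its end, in the units of the state.
- status.get_state(): the state, without advancing time (a new reading comes with each control period).
- imaging.grab_frame(name): name is "side" or "top" or "wrist"; returns the picture (420x560x3 uint8, red, green, blue); there is no depth.
- imaging.calibration(name): a dict with "fovy" (degrees; the focal length in pixels is half the picture's height over the tangent of half this angle, whatever the lens; pixels are square), "cx", "cy" (the principal point, pixels), "R" (3x3) and "t" (3): a world point X has camera coordinates R X + t; the wrist camera has in their place "T_tool_cam" (4x4, takes a point from camera to tool coordinates, whose origin is the TCP and whose axes are the tool frame's). Camera axes: x right, y down, z forward; pixel columns grow to the right and rows downward; lengths in m; the calibration is good to about 2 mm. A picture is of the moment at which its call begins: read the wrist's pose just before it. calibration takes no time and is no camera call.
- arm.finish_job(): hands the job in, once; it reports no verdict.
The state is a dict: "time_s": time; "q": joint angles; "joint_velocities": joint speeds; "effort": joint torques, N m; "eef_pos": TCP position; "tool_rot": TCP orientation; "ft_force": force on the tool from outside, world axes, zero at the start; "ft_torque": the same for the moment, N m; "finger_gap": finger opening in m.
Only numpy, scipy, OpenCV 4.12 (cv2) and the standard library are available. Lean on these libraries where they do the work, as an engineer would, in place of code of your own. Each camera call takes 0.05 s, during which the arm holds its last target. There are 200 camera calls.

## Working session

There is one attempt and no reset: what is moved stays moved. The work goes in short steps, Python scripts to look and compute and a tool call to move; the robot and the scene stay as the last step left them, time stands still between calls to the robot, and variables do not carry over. Pictures are saved under pics/ and viewed, about 8 in all and at most 12, crops included, and the job is handed in when it is done.

Besides the shell and the picture viewer there is one more tool, called after ">>>" in YAML: its name, and indented under it one key for each argument. move_arm: Moves the arm, as the interface text tells. Its arguments: {"type":"object","properties":{"deltas":{"type":"string"}},"required":["deltas"]}

```bash
mkdir -p pics
python3 - <<'E'
from cell import status, imaging, arm
import cv2,numpy as np
s=status.get_state(); print(s, arm.hold_point_z)
for n in("top","side"):
    c=imaging.calibration(n); print(n,c)
    cv2.imwrite(f"pics/{n}0.png",cv2.resize(imaging.grab_frame(n)[:,:,::-1],None,fx=1.42,fy=1.42,interpolation=cv2.INTER_CUBIC))
print(imaging.calibration("wrist"))
E
```

```text
{'time_s': 0.0, 'q': array([ 1.09648084,  0.61589943, -0.01260217,  1.42488702,  0.00812506,
        1.10338826, -0.04040173]), 'joint_velocities': array([-6.49955504e-05,  4.20479592e-04, -1.58086692e-03,  3.23786492e-04,
       -1.76908885e-04,  1.32004398e-04, -6.56910871e-04]), 'effort': array([-3.35184232e-04, -4.69211161e+01,  2.59256121e-01, -1.71034455e+01,
        1.00701276e-02,  9.66739026e-03, -1.58891567e-06]), 'eef_pos': array([ 0.28120115, -0.58539266,  0.30275473]), 'tool_rot': array([-0.45006485,  1.97574523, -1.97078168]), 'ft_force': array([-0.04751842,  0.79494835,  0.81796594]), 'ft_torque': array([-0.01051461, -0.01480081, -0.01192737]), 'finger_gap': 0.08554358999043131} 0.0539
top {'fovy': 45.43215276789868, 'cx': 276.0190131752784, 'cy': 209.47752742144746, 'R': array([[ 0.02722296, -0.99959819, -0.00789783],
       [-0.99536491, -0.02637697, -0.09248217],
       [ 0.09223669,  0.01037886, -0.99568302]]), 't': array([-0.01335224,  0.58989231,  1.38618595])}
side {'fovy': 45.32129332591218, 'cx': 286.3803430910631, 'cy': 212.87743342954852, 'R': array([[-0.99582424, -0.09101555,  0.00708907],
       [-0.06236033,  0.62147312, -0.78094964],
       [ 0.06667289, -0.77813066, -0.62455376]]), 't': array([0.55362875, 0.08889962, 1.5518534 ])}
{'fovy': 69.57526826213719, 'cx': 278.94508127010835, 'cy': 210.51909605104115, 'T_tool_cam': array([[ 4.29003289e-04,  9.49763351e-01,  3.12968679e-01,
        -8.16639522e-02],
       [ 1.04660732e-04, -3.12968748e-01,  9.49763419e-01,
        -7.03872108e-02],
       [ 9.99999903e-01, -3.74696100e-04, -2.33667550e-04,
        -7.63270219e-04],
       [ 0.00000000e+00,  0.00000000e+00,  0.00000000e+00,
         1.00000000e+00]])}
```

View pics/top0.png

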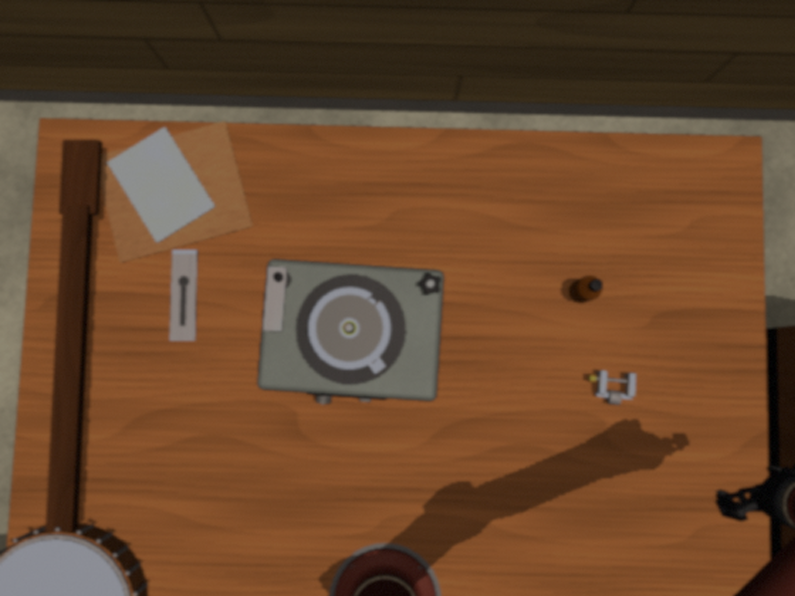

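View pics/side0.png

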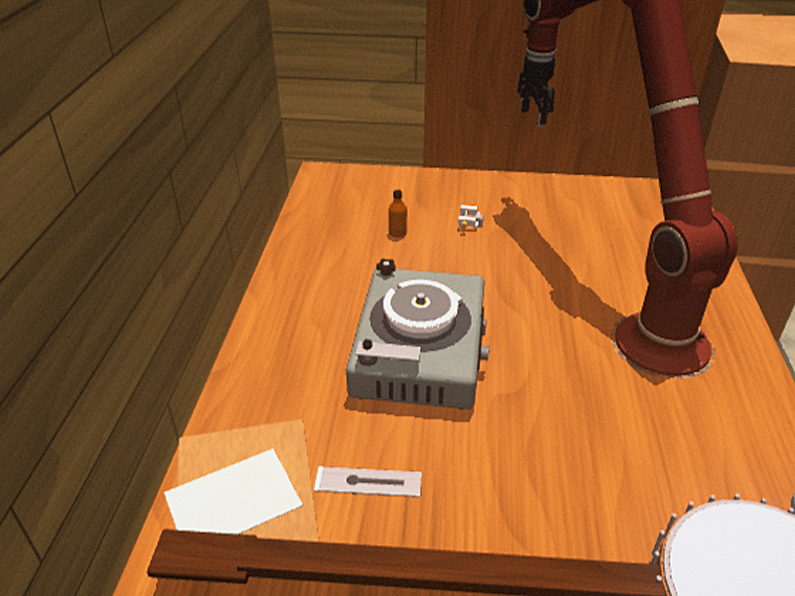

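The top view shows the sharpener with its spindle near (349,327). The lug is near (377,366), the notch possibly near (374,297), and the knob at (429,284). I'll enlarge this area.

```bash
cat > h.py <<'E'
from cell import status, imaging, arm
import cv2,numpy as np
from scipy.spatial.transform import Rotation as Ro
def cam(n,s=None):
    c=imaging.calibration(n); f=210/np.tan(np.radians(c["fovy"]/2))
    K=np.array([[f,0,c["cx"]],[0,f,c["cy"]],[0,0,1]])
    if n=="wrist":
        T=np.eye(4);T[:3,:3]=Ro.from_rotvec(s["tool_rot"]).as_matrix();T[:3,3]=s["eef_pos"]
        M=np.linalg.inv(T@c["T_tool_cam"]); return K,M[:3,:3],M[:3,3]
    return K,np.array(c["R"]),np.array(c["t"])
def ray(C,uv,z):
    K,R,t=C; d=R.T@np.linalg.inv(K)@np.array([*uv,1.]); o=-R.T@t
    return o+d*(z-o[2])/d[2]
def pix(C,X):
    K,R,t=C; p=K@(R@np.array(X)+t); return p[:2]/p[2]
E
python3 - <<'E'
from h import *
im=imaging.grab_frame("top")[:,:,::-1]
cv2.imwrite("pics/c1.png",cv2.resize(im[180:285,178:318],None,fx=5.6,fy=5.6,interpolation=cv2.INTER_CUBIC))
C=cam("top")
print(ray(C,(349/1.42,327/1.42),.154), ray(C,(377/1.42,366/1.42),.114),ray(C,(374/1.42,297/1.42),.136))
print(Ro.from_rotvec(status.get_state()["tool_rot"]).as_matrix())
E
```

```text
[0.52287908 0.07698464 0.154     ] [0.4542557  0.02571446 0.114     ] [0.57993852 0.03424567 0.136     ]
[[-9.01382943e-01 -8.37954441e-04  4.33022041e-01]
 [-4.33022852e-01  1.76865330e-03 -9.01381208e-01]
 [-1.05494775e-05 -9.99998085e-01 -1.95708734e-03]]
```

View pics/c1.png

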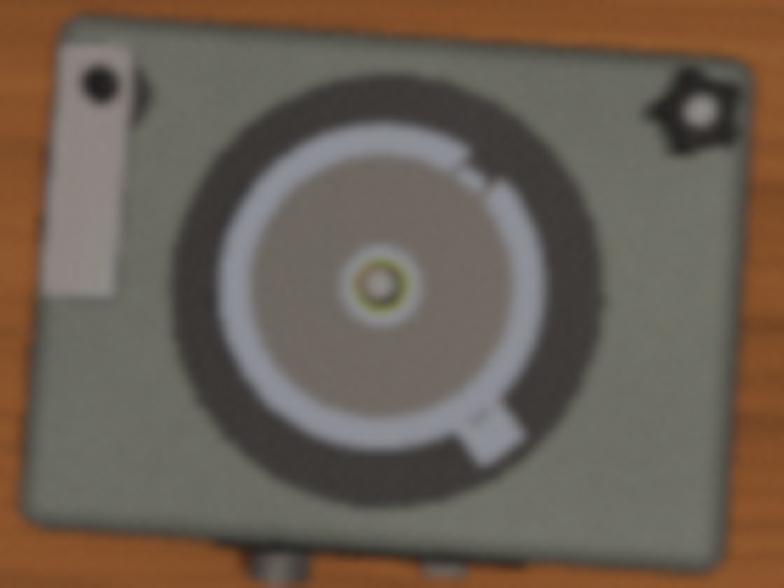

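Using the crop (scale 5.6, origin 178,180), the spindle is at about (381,284), the lug end at (502,452) and the notch at (482,170). The platter must turn about 104° clockwise. I'll move in for a wrist look.

>>> move_arm:
  deltas: "0.0144 0.0459 0 0 0 0 0;0.0144 0.0459 0 0 0 0 0;0.0144 0.0459 0 0 0 0 0;0.0144 0.0459 0 0 0 0 0;0.0144 0.0459 0 0 0 0 0;0.0144 0.0459 0 0 0 0 0;0.0144 0.0459 0 0 0 0 0;0.0144 0.0459 0 0 0 0 0"

```text
time_s: 0.95
eef_pos: [0.3968, -0.2167, 0.3039]
tool_rot: [-0.449, 1.973, -1.973]
ft_force: [1.5, -0.4, 0.8]
finger_gap: 0.0002
```

>>> move_arm:
  deltas: "0.0144 0.0459 0 0 0 0 0;0.0144 0.0459 0 0 0 0 0;0.0144 0.0459 0 0 0 0 0;0.0144 0.0459 0 0 0 0 0;0.0144 0.0459 0 0 0 0 0;0.0144 0.0459 0 0 0 0 0;0 0 0 0 0 0 0;0 0 0 0 0 0 0"

```text
time_s: 1.75
eef_pos: [0.4829, 0.0579, 0.3035]
tool_rot: [-0.453, 1.971, -1.971]
ft_force: [1.2, -0.4, -0.3]
finger_gap: 0.0001
```

Run:
```python
from h import *
s=status.get_state(); im=imaging.grab_frame("wrist")[:,:,::-1]
cv2.imwrite("pics/w1.png",cv2.resize(im,None,fx=1.42,fy=1.42,interpolation=cv2.INTER_CUBIC))
np.savez("w1.npz",p=s["eef_pos"],r=s["tool_rot"]); print(s["eef_pos"],s["tool_rot"],s["ft_force"],s["finger_gap"])
C=cam("top"); f=lambda u,v:(178+u/5.6,180+v/5.6)
c=ray(C,f(381,284),.154);l=ray(C,f(502,452),.114);n=ray(C,f(485,168),.136)
for a in(l,n): print(c,a,np.linalg.norm((a-c)[:2]),np.degrees(np.arctan2(*(a-c)[1::-1])))
```

```text
[0.48287531 0.05792643 0.30354491] [-0.45345535  1.97143452 -1.97118854] [ 1.19242245 -0.43473304 -0.26601967] 5.391423939371198e-05
[0.52179168 0.07628118 0.154     ] [0.44667356 0.01985776 0.114     ] 0.09394856604328472 -143.08871108629396
[0.52179168 0.07628118 0.154     ] [0.57781694 0.03099058 0.136     ] 0.07204212832680636 -38.95193742620779
```

View pics/w1.png

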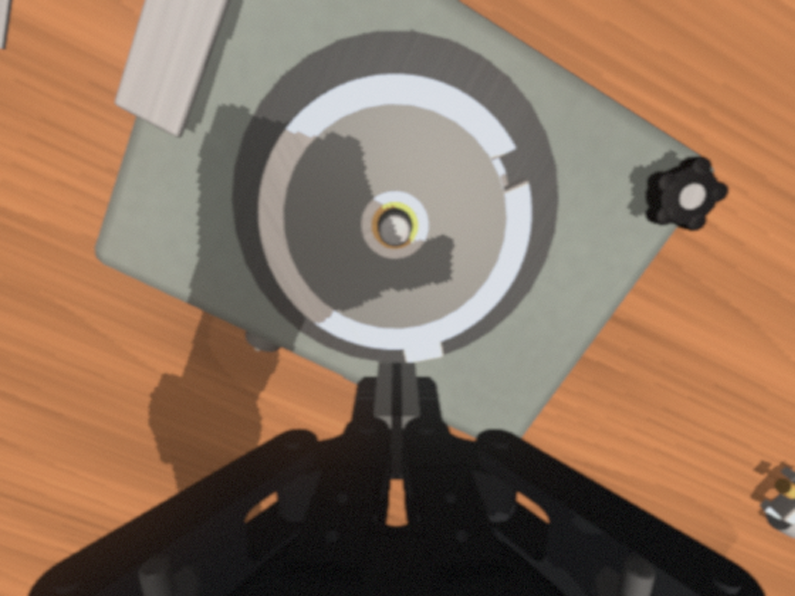

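The wrist view shows the notch corners on the rim at (515,150) and (529,181), the lug's outer corners at (406,362) and (442,356), and the spindle tip near (396,228).

Run:
```python
from h import *
d=np.load("w1.npz"); C=cam("wrist",dict(eef_pos=d["p"],tool_rot=d["r"]))
f=lambda p:np.array(p)/1.42
c=ray(C,f((396,228)),.154)
# disc rim ellipse points -> circle fit at z .136
P=np.array([ray(C,f(p),.136)[:2] for p in((395,73),(260,215),(531,212),(490,118),(300,118))])
A=np.c_[2*P,np.ones(len(P))]; x=np.linalg.lstsq(A,(P**2).sum(1),rcond=None)[0]; print("rimfit",x[:2],np.sqrt(x[2]+x[:2]@x[:2]),"spindle",c)
for cc in(x[:2],c[:2]):
  for nm,p,z in(("n",(515,150),.136),("n",(529,181),.136),("l",(406,362),.114),("l",(442,356),.114)):
    v=ray(C,f(p),z)[:2]-cc; print(nm,np.linalg.norm(v),np.degrees(np.arctan2(v[1],v[0])))
```

```text
rimfit [0.52365425 0.07910451] 0.07421026237768959 spindle [0.52502821 0.07935787 0.154     ]
n 0.07397121680199124 -32.064484004289675
n 0.07531797765984048 -45.87326208602634
l 0.09485629783115401 -149.9115976890305
l 0.09534549013326903 -135.1849207858571
n 0.07294747041955217 -32.806050202532646
n 0.0745522965580745 -46.76682162244211
l 0.09617328916381421 -150.19135744331717
l 0.09650195885854847 -135.65317367115856
```

>>> move_arm:
  deltas: "0.0223 0.018 0 0 0 0 0;0.0223 0.018 0 0 0 0 0;0.0224 0.018 0 0 0 0 0;0 0 -0.03 0 0 0 0;0 0 -0.03 0 0 0 0;0 0 -0.025 0 0 0 0;0 0 0 0 0 0 0;0 0 0 0 0 0 0"

```text
time_s: 2.6
eef_pos: [0.5503, 0.109, 0.2192]
tool_rot: [-0.447, 1.974, -1.976]
ft_force: [0.6, 0.5, 0.7]
finger_gap: -0.0
```

>>> move_arm:
  deltas: "0 0 -0.002 0 0 0 0;0 0 -0.002 0 0 0 0;0 0 -0.001 0 0 0 0;0 0 -0.001 0 0 0 0;0 0 0 0 0 0 0;0 0 0 0 0 0 0;0 0 0 0 0 0 0;0 0 0 0 0 0 0"

```text
time_s: 3.4
eef_pos: [0.5501, 0.1107, 0.2129]
tool_rot: [-0.449, 1.973, -1.973]
ft_force: [0.0, 0.5, 0.7]
finger_gap: -0.0001
```

>>> move_arm:
  deltas: "0 0 -0.001 0 0 0 0;0 0 -0.001 0 0 0 0;0 0 -0.001 0 0 0 0;0 0 0 0 0 0 0;0 0 0 0 0 0 0;0 0 0 0 0 0 0;0 0 0 0 0 0 0;0 0 0 0 0 0 0"

```text
time_s: 4.2
eef_pos: [0.5501, 0.1107, 0.2099]
tool_rot: [-0.449, 1.973, -1.973]
ft_force: [0.8, 0.2, -0.2]
finger_gap: 0.0003
```

>>> move_arm:
  deltas: "0 0 -0.0005 0 0 0 0;0 0 -0.0005 0 0 0 0;0 0 0 0 0 0 0;0 0 0 0 0 0 0;0 0 0 0 0 0 0;0 0 0 0 0 0 0;0 0 0 0 0 0 0;0 0 0 0 0 0 0"

```text
time_s: 5.0
eef_pos: [0.55, 0.1107, 0.2089]
tool_rot: [-0.449, 1.973, -1.973]
ft_force: [0.2, -0.6, 0.5]
finger_gap: 0.0002
```

>>> move_arm:
  deltas: "0 0 -0.0005 0 0 0 0;0 0 -0.0005 0 0 0 0;0 0 0 0 0 0 0;0 0 0 0 0 0 0;0 0 0 0 0 0 0;0 0 0 0 0 0 0;0 0 0 0 0 0 0;0 0 0 0 0 0 0"

```text
time_s: 5.8
eef_pos: [0.5501, 0.1108, 0.2081]
tool_rot: [-0.449, 1.973, -1.973]
ft_force: [-0.3, 0.5, 4.9]
finger_gap: -0.0002
```

Run:
```python
import numpy as np
a=np.radians(50.7-103.4*np.arange(0,29)/28); p=np.round(.0411*np.c_[np.cos(a),np.sin(a)],4)
for i,d in enumerate(np.diff(p,axis=0)): print(i,"%.4f %.4f"%tuple(d))
```

```text
0 0.0020 -0.0017
1 0.0019 -0.0019
2 0.0018 -0.0020
3 0.0016 -0.0021
4 0.0015 -0.0022
5 0.0013 -0.0023
6 0.0012 -0.0023
7 0.0010 -0.0025
8 0.0009 -0.0025
9 0.0007 -0.0025
10 0.0006 -0.0026
11 0.0003 -0.0026
12 0.0003 -0.0027
13 0.0000 -0.0026
14 -0.0001 -0.0027
15 -0.0003 -0.0026
16 -0.0005 -0.0026
17 -0.0006 -0.0026
18 -0.0008 -0.0025
19 -0.0010 -0.0025
20 -0.0011 -0.0024
21 -0.0013 -0.0023
22 -0.0014 -0.0022
23 -0.0016 -0.0022
24 -0.0017 -0.0020
25 -0.0018 -0.0019
26 -0.0019 -0.0018
27 -0.0021 -0.0017
```

>>> move_arm:
  deltas: "0.0020 -0.0017 0 0 0 0 0;0.0019 -0.0019 0 0 0 0 0;0.0018 -0.0020 0 0 0 0 0;0.0016 -0.0021 0 0 0 0 0;0.0015 -0.0022 0 0 0 0 0;0.0013 -0.0023 0 0 0 0 0;0.0012 -0.0023 0 0 0 0 0;0 0 0 0 0 0 0"

```text
time_s: 6.6
eef_pos: [0.562, 0.0956, 0.2081]
tool_rot: [-0.447, 1.972, -1.973]
ft_force: [0.2, 1.0, 4.2]
finger_gap: 0.0
```

Run:
```python
from h import *
s=status.get_state(); im=imaging.grab_frame("wrist")[:,:,::-1]
cv2.imwrite("pics/w2.png",im)
print(s["eef_pos"],s["ft_force"],status.get_state()["ft_force"])
```

```text
[0.56203262 0.09558008 0.20806632] [0.16456087 1.03025577 4.15397148] [1.30136532e-03 1.55203815e-01 4.55480073e+00]
```

View pics/w2.png

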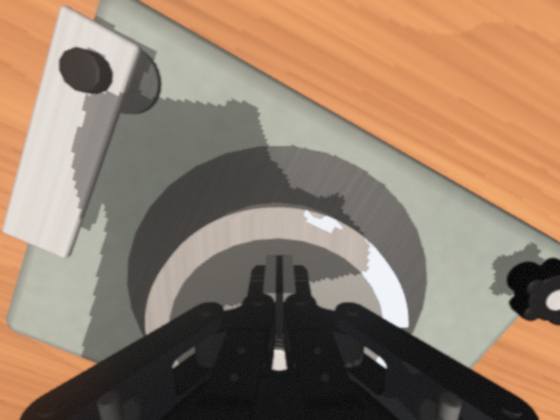

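This view shows the finger on the disc. The notch is hidden on the near right side, and the normal force is steady at about 4.5 N. I'll continue.

>>> move_arm:
  deltas: "0.0010 -0.0025 0 0 0 0 0;0.0009 -0.0025 0 0 0 0 0;0.0007 -0.0025 0 0 0 0 0;0.0006 -0.0026 0 0 0 0 0;0.0003 -0.0026 0 0 0 0 0;0.0003 -0.0027 0 0 0 0 0;0 -0.0026 0 0 0 0 0;-0.0001 -0.0027 0 0 0 0 0"

```text
time_s: 7.45
eef_pos: [0.5651, 0.0753, 0.208]
tool_rot: [-0.449, 1.973, -1.973]
ft_force: [-0.0, 1.4, 5.5]
finger_gap: -0.0001
```

>>> move_arm:
  deltas: "-0.0003 -0.0026 0 0 0 0 0;-0.0005 -0.0026 0 0 0 0 0;-0.0006 -0.0026 0 0 0 0 0;-0.0008 -0.0025 0 0 0 0 0;-0.0010 -0.0025 0 0 0 0 0;-0.0011 -0.0024 0 0 0 0 0;-0.0013 -0.0023 0 0 0 0 0;0 0 0 0 0 0 0"

```text
time_s: 8.25
eef_pos: [0.5593, 0.0571, 0.2079]
tool_rot: [-0.449, 1.973, -1.974]
ft_force: [0.3, 0.9, 5.9]
finger_gap: 0.0
```

>>> move_arm:
  deltas: "-0.0014 -0.0022 0 0 0 0 0;-0.0016 -0.0022 0 0 0 0 0;-0.0017 -0.0020 0 0 0 0 0;-0.0018 -0.0019 0 0 0 0 0;-0.0019 -0.0018 0 0 0 0 0;-0.0021 -0.0017 0 0 0 0 0;0 0 0 0 0 0 0;0 0 0 0 0 0 0"

```text
time_s: 9.05
eef_pos: [0.5485, 0.0455, 0.2079]
tool_rot: [-0.45, 1.973, -1.974]
ft_force: [0.3, 0.6, 5.8]
finger_gap: 0.0005
```

>>> move_arm:
  deltas: "0 0 0.03 0 0 0 0;0 0 0.03 0 0 0 0;-0.02 0 0.035 0 0 0 0;-0.032 0 0 0 0 0 0;-0.033 0 0 0 0 0 0;0 0 0 0 0 0 0;0 0 0 0 0 0 0;0 0 0 0 0 0 0"

```text
time_s: 9.85
eef_pos: [0.4641, 0.0458, 0.3023]
tool_rot: [-0.45, 1.974, -1.974]
ft_force: [0.6, 0.6, -0.3]
finger_gap: 0.0
```

Run:
```python
from h import *
s=status.get_state(); im=imaging.grab_frame("wrist")[:,:,::-1]
np.savez("w3.npz",p=s["eef_pos"],r=s["tool_rot"]); C=cam("wrist",s)
v=pix(C,[.455,.027,.125]); u=pix(C,[.524,.079,.154]); print(s["eef_pos"],u,v)
x0,y0=int((u[0]+v[0])/2)-95,int((u[1]+v[1])/2)-75; print(x0,y0)
cv2.imwrite("pics/w3.png",cv2.resize(im[y0:y0+150,x0:x0+190],None,fx=4,fy=4,interpolation=cv2.INTER_CUBIC))
```

```text
[0.46414822 0.04581851 0.30228752] [274.37272568 130.66139352] [294.72712789 227.98513887]
189 104
```

View pics/w3.png

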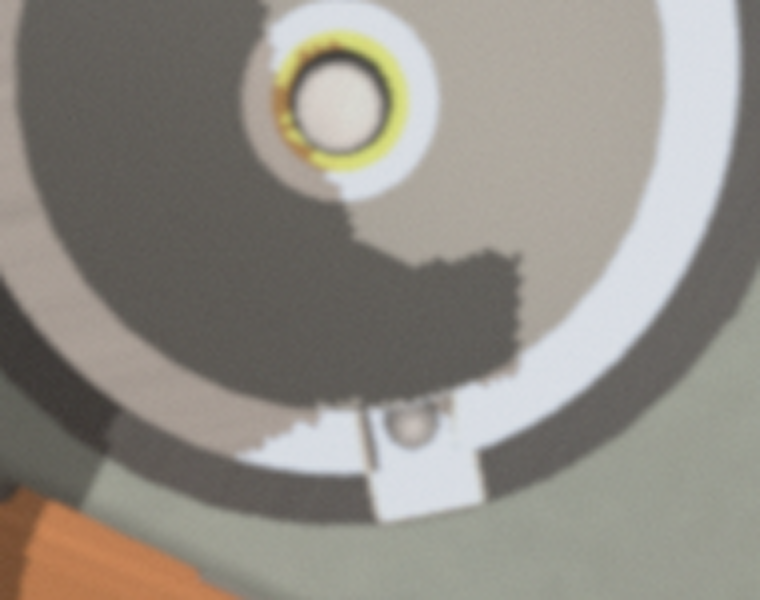

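The pin shows at (411,425) in the crop, with the notch edges at about x=368 and x=453 on that row, so the pin is centred within about 0.6 mm. Next I'll press at the same spot.

>>> move_arm:
  deltas: "0.033 0 0 0 0 0 0;0.032 0 0 0 0 0 0;0.02 0 -0.035 0 0 0 0;0 0 -0.03 0 0 0 0;0 0 -0.025 0 0 0 0;0 0 0 0 0 0 0;0 0 0 0 0 0 0;0 0 0 0 0 0 0"

```text
time_s: 10.7
eef_pos: [0.5497, 0.0464, 0.214]
tool_rot: [-0.447, 1.972, -1.972]
ft_force: [-0.1, -0.6, 0.4]
finger_gap: 0.0002
```

>>> move_arm:
  deltas: "0 0 -0.001 0 0 0 0;0 0 -0.001 0 0 0 0;0 0 -0.001 0 0 0 0;0 0 -0.001 0 0 0 0;0 0 -0.001 0 0 0 0;0 0 -0.001 0 0 0 0;0 0 -0.001 0 0 0 0;0 0 -0.001 0 0 0 0"

```text
time_s: 11.5
eef_pos: [0.5492, 0.0463, 0.206]
tool_rot: [-0.448, 1.972, -1.973]
ft_force: [-1.3, -0.7, 8.6]
finger_gap: -0.0
```

>>> move_arm:
  deltas: "0 0 -0.001 0 0 0 0;0 0 -0.001 0 0 0 0;0 0 -0.001 0 0 0 0;0 0 -0.001 0 0 0 0;0 0 -0.0005 0 0 0 0;0 0 0 0 0 0 0;0 0 0 0 0 0 0;0 0 0 0 0 0 0"

```text
time_s: 12.3
eef_pos: [0.5493, 0.0464, 0.2018]
tool_rot: [-0.448, 1.972, -1.973]
ft_force: [-1.8, -0.4, 8.5]
finger_gap: -0.0001
```

>>> move_arm:
  deltas: "0 0 -0.001 0 0 0 0;0 0 -0.001 0 0 0 0;0 0 -0.001 0 0 0 0;0 0 -0.0005 0 0 0 0;0 0 0 0 0 0 0;0 0 0 0 0 0 0;0 0 0 0 0 0 0;0 0 0 0 0 0 0"

```text
time_s: 13.1
eef_pos: [0.5493, 0.0464, 0.1983]
tool_rot: [-0.448, 1.972, -1.972]
ft_force: [-1.5, 0.2, 8.9]
finger_gap: -0.0001
```

>>> move_arm:
  deltas: "0 0 -0.0005 0 0 0 0;0 0 -0.0003 0 0 0 0;0 0 -0.0002 0 0 0 0;0 0 0 0 0 0 0;0 0 0 0 0 0 0;0 0 0 0 0 0 0;0 0 0 0 0 0 0;0 0 0 0 0 0 0"

```text
time_s: 13.9
eef_pos: [0.5493, 0.0465, 0.1974]
tool_rot: [-0.448, 1.972, -1.972]
ft_force: [-1.8, -0.1, 8.2]
finger_gap: 0.0003
```

>>> move_arm:
  deltas: "0 0 -0.0004 0 0 0 0;0 0 0 0 0 0 0;0 0 0 0 0 0 0;0 0 0 0 0 0 0;0 0 0 0 0 0 0;0 0 0 0 0 0 0;0 0 0 0 0 0 0;0 0 0 0 0 0 0"

```text
time_s: 14.7
eef_pos: [0.5493, 0.0464, 0.1969]
tool_rot: [-0.448, 1.972, -1.972]
ft_force: [-2.1, -0.8, 8.8]
finger_gap: -0.0002
```

>>> move_arm:
  deltas: "0 0 -0.0004 0 0 0 0;0 0 0 0 0 0 0;0 0 0 0 0 0 0;0 0 0 0 0 0 0;0 0 0 0 0 0 0;0 0 0 0 0 0 0;0 0 0 0 0 0 0;0 0 0 0 0 0 0"

```text
time_s: 15.5
eef_pos: [0.5493, 0.0464, 0.1966]
tool_rot: [-0.448, 1.972, -1.972]
ft_force: [-1.9, -0.1, 8.8]
finger_gap: -0.0003
```

>>> move_arm:
  deltas: "0 0 -0.0004 0 0 0 0;0 0 0 0 0 0 0;0 0 0 0 0 0 0;0 0 0 0 0 0 0;0 0 0 0 0 0 0;0 0 0 0 0 0 0;0 0 0 0 0 0 0;0 0 0 0 0 0 0"

```text
time_s: 16.3
eef_pos: [0.5493, 0.0464, 0.1962]
tool_rot: [-0.448, 1.972, -1.972]
ft_force: [-1.4, 0.0, 8.8]
finger_gap: -0.0002
```

Still sliding at about 9 N, so it isn't at the stop yet.

>>> move_arm:
  deltas: "0 0 -0.0004 0 0 0 0;0 0 0 0 0 0 0;0 0 0 0 0 0 0;0 0 -0.0004 0 0 0 0;0 0 0 0 0 0 0;0 0 0 0 0 0 0;0 0 0 0 0 0 0;0 0 0 0 0 0 0"

```text
time_s: 17.1
eef_pos: [0.5496, 0.0466, 0.196]
tool_rot: [-0.447, 1.972, -1.972]
ft_force: [-2.4, -0.3, 11.3]
finger_gap: -0.0001
```

>>> move_arm:
  deltas: "0 0 -0.0003 0 0 0 0;0 0 0 0 0 0 0;0 0 -0.0003 0 0 0 0;0 0 0 0 0 0 0;0 0 0 0 0 0 0;0 0 0 0 0 0 0;0 0 0 0 0 0 0;0 0 0 0 0 0 0"

```text
time_s: 17.9
eef_pos: [0.5498, 0.0467, 0.1958]
tool_rot: [-0.446, 1.971, -1.972]
ft_force: [-3.6, -0.6, 13.7]
finger_gap: 0.0
```

>>> move_arm:
  deltas: "0 0 -0.0005 0 0 0 0;0 0 -0.0005 0 0 0 0;0 0 -0.0005 0 0 0 0;0 0 0 0 0 0 0;0 0 0 0 0 0 0;0 0 0 0 0 0 0;0 0 0 0 0 0 0;0 0 0 0 0 0 0"

```text
time_s: 18.7
eef_pos: [0.5505, 0.0472, 0.1954]
tool_rot: [-0.444, 1.97, -1.97]
ft_force: [-2.9, 0.3, 18.1]
finger_gap: 0.0002
```

It is on a hard stop after about 12 mm of drop. I'll retract and look.

>>> move_arm:
  deltas: "0 0 0.003 0 0 0 0;0 0 0.01 0 0 0 0;0 0 0.03 0 0 0 0;0 0 0.03 0 0 0 0;-0.02 0 0.035 0 0 0 0;-0.032 0 0 0 0 0 0;-0.033 0 0 0 0 0 0;0 0 0 0 0 0 0"

```text
time_s: 19.5
eef_pos: [0.4593, 0.046, 0.2998]
tool_rot: [-0.456, 1.975, -1.974]
ft_force: [0.5, -0.4, 0.3]
finger_gap: 0.0
```

Run:
```python
from h import *
s=status.get_state(); im=imaging.grab_frame("wrist")[:,:,::-1]; C=cam("wrist",s)
cv2.imwrite("pics/w4.png",cv2.resize(im[20:320,80:480],None,fx=2,fy=2,interpolation=cv2.INTER_CUBIC)); print(s["eef_pos"],s["ft_force"])
np.savez("w4.npz",p=s["eef_pos"],r=s["tool_rot"])
```

```text
[0.45929456 0.04601655 0.29977089] [ 0.50927368 -0.42902086  0.31256388]
```

View pics/w4.png

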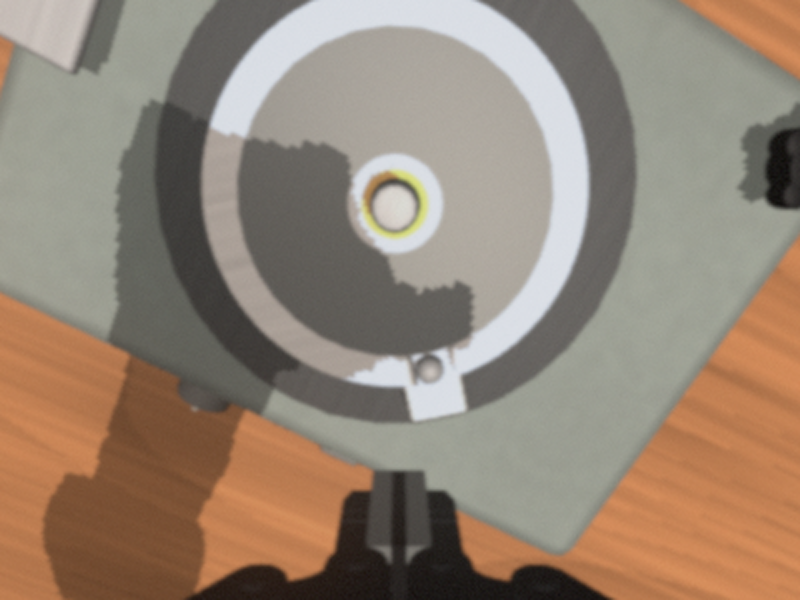

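The notch surrounds the pin at (429,369). The platter dropped about 12 mm to a hard stop, and nothing is touching it. I'll hand the job in.

```bash
python3 -c "
from cell import arm,status
print(arm.finish_job(), status.get_state()['time_s'])"
```

```text
the job is handed in; nothing more can be done
the job is handed in; nothing more can be done
```

The platter is turned onto the drive pin and pressed home, and I handed the job in at about 19.5 s of robot time.

- **Turning:** I turned it about 103° clockwise with the shut fingertips at roughly 4–6 N, slightly over the suggested 3–5 N at times. A wrist picture then showed the pin centred in the notch to about 0.6 mm.
- **Pressing:** It slid down about 12 mm at about 9 N. It then met a hard stop: the force rose to 18 N with almost no further travel. I retracted the hand after that.
- **Last checks:** The final picture shows the pin inside the notch. The contact force is about zero, with the fingertips about 10 cm above the platter. The lock knob and the other things were never touched.
- **Not measured:** I judged that it is fully home from the drop distance and the hard stop. I did not measure the final height from an image. No check disagreed.

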